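Slide the marked plywood out over the sawing edge

TASK

On the low wooden sawing block lies a small plywood panel with one end painted red. With the fingertips, push the panel along the block's top until exactly its red end hangs out over the block's sawing edge (the end to the robot's right), the line where the red begins lying along the edge, square to it, ready to be sawn; then leave it lying flat there and take the hand away. Slide it only, never lift or tip it, and leave all the other things where they are.

Things in the scene. Friction and masses are not known exactly. Their poses are not given: they have to be found in the camera images.
- block: the sawing block, a dark board on two battens, fixed to the table (it does not move). 280 mm along its own x, 340 mm along its own y, flat top 60 mm above the table. Origin: centre of its underside, on the table. Its sawing edge is the top edge of its -y end, 170 mm from the centre, marked by two small steel plates on that end face; own x runs along that edge. The block is turned by up to 0.45 rad either way from the robot's axes, so its -y end is always on the robot's right
- block_edge (a point): middle of the sawing edge, at the height of the block's top; its axes are the block's (x along the edge, -y outward over the drop)
- panel: the loose plywood panel, 110 mm (own x) by 180 mm (own y) by 12 mm thick, about 0.11 to 0.22 kg, lying flat on the block's top, turned up to 0.2 rad against the block. The 45 mm at its -y end are painted red, the red end toward the sawing edge; at the start the middle of that end lies about 20 to 80 mm inside the edge. Origin: centre of its underside. To be pushed at its plain (+y) end, 90 mm from the centre
- panel_line (a point): middle of the line where the red paint begins, on the panel's underside, 45 mm from its origin toward the red end; its axes are the panel's
- cork: cork sanding block lying on the far (+x) side of the sawing block's top, 30 x 65 x 24 mm; leave it there
- pencil: flat green carpenter's pencil lying on the near (-x) side of the sawing block's top, about 13 x 165 x 9 mm; leave it there
- saw: hand saw lying flat on the table to the right of the sawing block, about 380 x 115 x 22 mm, orange and black handle; leave it there
- tin: upright paint tin with a blue label at the far side of the table, 84 mm across, 100 mm tall; leave it there
- jar: upright glass jar with a yellow cap to the left, 64 mm across, 85 mm tall; leave it there
- tape: yellow tape measure standing to the far right, 70 x 35 x 65 mm; leave it there
- driver: screwdriver lying on the table to the left; leave it there
Not all that is in view belongs to the job. Several things have the shape of the panel; the one meant has the colours described above.

How it is judged:
By the outcome, as a careful person would: the job done as asked, in the order asked, and still so for the second after the job is handed in, with the robot touching nothing.
It also fails if it takes over 38 s, if anything falls off the work surface, if the arm or the gripper's body presses on something with over 40 N, if the wrist force passes 120 N, or if a joint passes its speed limit or range.

ROBOT

A 6-joint arm with a two-finger parallel gripper is mounted at the origin on the work surface. World frame = base frame: x ahead of the robot, y to its left, z up, the work surface at z = 0. Lengths are in m, angles in rad, forces in N, time in s.
With the tool pointing down it reaches from about 0.225 to 0.875 m from the base axis. Payload 3.4 kg.
Tool frame: the origin (TCP) lies midway between the tips of the shut fingers; the grasp point (between the pads) lies 19 mm behind it (manip.grip_point_offset is the distance from the TCP to the grasp point, in m); x points along the fingers, y is the direction in which the jaws open and shut, and the axes are right-handed (so a half turn about x gives the same grasp; the last joint's range is limited). The gripper opens to 85 mm and grips with 20 to 120 N. Pads are 22 mm wide; open, the fingers measure 114 mm over their backs; the gripper's body (76 mm by 85 mm) begins 54 mm behind the grasp point. The pads swing forward as they close: fully open they stand 13 mm farther back than shut.
Start: joints at [1.049, 0.276, 1.505, -0, 1.361, -0.121], TCP at [0.224, 0.529, 0.231] pointing down, gripper open.
Joint ranges: [-2.89, 2.89], [-0.75, 2.08], [0.22, 2.7], [-1.18, 4.32], [0.11, 2.71], [-2.7, 2.7]. Speed limits (rad/s): [2.57, 2.57, 3.14, 3.14, 3.14, 3.14].

INTERFACE

Orientations are given as a unit quaternion [w, x, y, z].
In Python, from rig import manip gives the robot as it stands.
- The arm moves only by the shell command python3 -m crank 'ROWS' [FORCE]. ROWS is a JSON object of lists of equal length, an entry for each row: "grip": the opening, from 0 (shut) to 1 (fully open); "slide": the shift along the world's x, y, z in cm, a list of three; "roll": the turn about the world's z in degrees. In form: {"grip": [grip, ...], "slide": [[dx, dy, dz], ...], "roll": [roll, ...]}. A call has 1 to 20 rows; each row is the pose to reach, as a shift and turn from the pose commanded when the call began; what a row does not reach only later rows make up. A row lasts 1/10 s, in which the tool goes at most 50 mm and 8.59 degrees, less where a joint would pass 70% of its speed; a pose out of reach is approached as far as the arm can. A call with a gripper value outside its range is refused whole. The fingers move at their own pace and stop on an object; FORCE is the grip in N (left out, the last holds). Time passes only in rows, so rows that repeat a pose let the fingers close. It gives the time, the measured TCP pose, the force and the opening at its end, in the units of the state.
- manip.get_state(): the state, without advancing time (a new reading comes with each control period).
- manip.get_image(name): name is "scene" or "top" or "wrist"; returns a dict with "frame" (480x640x3 uint8, red, green, blue), "K" (3x3 intrinsics, pixels), "distortion" ([k1, k2, p1, p2, k3] as OpenCV has them; the pictures are not rectified), "R" (3x3) and "t" (3): a world point X has camera coordinates R X + t. Camera axes: x right, y down, z forward; pixel columns grow to the right and rows downward; lengths in m; the calibration is good to about 2 mm. A picture is of the moment at which its call begins. There is no depth.
- manip.sign_off(): hands the job in, once; it reports no verdict.
The state is a dict: "clock": time; "qpos": joint angles; "qd": joint speeds; "effort": joint torques, N m; "position": TCP position; "ee_rot": TCP orientation; "contact_force": force on the tool from outside, world axes, zero at the start; "moment": the same for the moment, N m; "width": finger opening in m.
Only numpy, scipy, OpenCV 4.12 (cv2) and the standard library are available. Lean on these libraries where they do the work, as an engineer would, in place of code of your own. Each camera call takes 0.05 s, during which the arm holds its last target. There are 200 camera calls.

## Working session

There is one attempt and no reset: what is moved stays moved. The work goes in short steps, Python scripts to look and compute and a shell command to move; the robot and the scene stay as the last step left them, time stands still between calls to the robot, and variables do not carry over. Pictures are saved under pics/ and viewed, on a budget of 10 in all, crops included, one or two more only if the job needs it, and the job is handed in when it is done.

```bash
mkdir -p pics; ls; python3 - <<'E'
from rig import manip
import cv2,json
for n in("top","scene"):
    d=manip.get_image(n); cv2.imwrite(f"pics/{n}0.png",d["frame"][:,:,::-1])
    print(n,d["K"],d["distortion"],d["R"],d["t"])
print(manip.get_state())
E
```

```text
pics
top [[484.69887941   0.         323.59854956]
 [  0.         484.69887941 236.33179266]
 [  0.           0.           1.        ]] [0.02778399 0.         0.         0.         0.        ] [[-0.02299334 -0.9997208  -0.00544411]
 [-0.99353845  0.02345586 -0.11104581]
 [ 0.1111425   0.00285562 -0.99380038]] [0.02565145 0.49732871 1.10435108]
scene [[472.4337154    0.         309.07404829]
 [  0.         472.4337154  234.21206783]
 [  0.           0.           1.        ]] [-0.00285945  0.          0.          0.          0.        ] [[-0.66999534  0.74235972  0.00287889]
 [ 0.52944973  0.48055074 -0.69910941]
 [-0.52037412 -0.46687582 -0.71500891]] [ 0.32642765 -0.21958403  1.44257365]
{'clock': 0.1, 'qpos': array([ 1.04901293e+00,  2.76523696e-01,  1.50601322e+00, -1.21059304e-05,
        1.36069423e+00, -1.21008144e-01]), 'qd': array([-0.00037126, -0.00335423, -0.00367962,  0.00016648, -0.001244  ,
        0.0003649 ]), 'effort': array([ 1.96400651e-03, -4.17696655e+01, -2.46405351e+01, -2.08315532e-04,
        5.84751993e-03,  1.38171833e-05]), 'position': array([0.22410194, 0.52901777, 0.23052814]), 'ee_rot': array([ 0.69277814,  0.14019717,  0.69313619, -0.14129908]), 'contact_force': array([-0.23330226,  0.48736927, -0.29961157]), 'moment': array([0.01084697, 0.01297693, 0.01360697]), 'width': 0.0851276227772359}
```

View pics/top0.png

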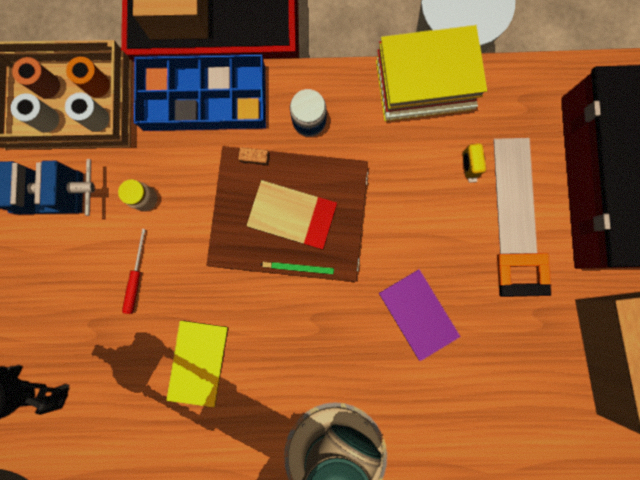

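View pics/scene0.png

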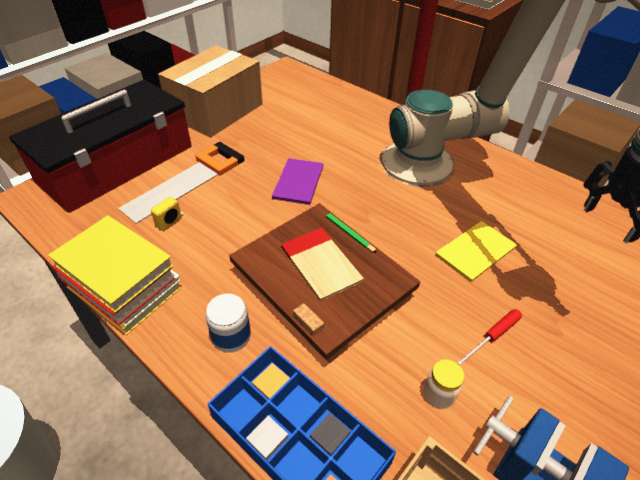

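The top view shows one candidate per colour: plywood with a red end at (292,214) on the block, a purple sheet at (420,314), and a lime sheet at (197,363). I'm choosing the plywood/red one. Next I'll measure it and check a close crop.

```bash
cat > h.py <<'E'
import numpy as np,cv2
from rig import manip
def ray(d,uv,z):
    p=cv2.undistortPoints(np.array(uv,float).reshape(-1,1,2),d["K"],d["distortion"]).reshape(-1,2)
    R,t=np.array(d["R"]),np.array(d["t"]); C=-R.T@t
    v=np.c_[p,np.ones(len(p))]@R
    return C+v*((z-C[2])/v[:,2])[:,None]
def proj(d,X):
    R=np.array(d["R"]); return cv2.projectPoints(np.array(X,float).reshape(-1,1,3),cv2.Rodrigues(R)[0],np.array(d["t"]),d["K"],d["distortion"])[0].reshape(-1,2)
def quad(mask):
    c=max(cv2.findContours(mask.astype(np.uint8),0,1)[0],key=cv2.contourArea)
    return c.reshape(-1,2)
E
python3 - <<'E'
from h import *
for n,box in(("top",(195,140,375,290)),("scene",(225,200,425,360))):
    d=manip.get_image(n); f=d["frame"]; x0,y0,x1,y1=box
    print(n,-np.array(d["R"]).T@d["t"])
    hsv=cv2.cvtColor(f,cv2.COLOR_RGB2HSV)
    for u,v in ([(285,205),(320,222),(230,230),(190,250)] if n=="top" else [(330,270),(305,243),(270,255)]): print((u,v),f[v,u],hsv[v,u])
    cv2.imwrite(f"pics/{n}c.png",cv2.resize(f[y0:y1,x0:x1,::-1],None,fx=4,fy=4,interpolation=cv2.INTER_CUBIC)[:600,:800])
E
```

```text
top [0.37196467 0.01082541 1.15287043]
(285, 205) [210 176  99] [ 21 135 210]
(320, 222) [194  27  19] [  1 230 194]
(230, 230) [112  51  23] [  9 203 112]
(190, 250) [207 116  44] [ 13 201 207]
scene [1.08564171 0.53669729 0.877     ]
(330, 270) [250 238 173] [ 25  79 250]
(305, 243) [227  43  36] [  1 215 227]
(270, 255) [145  76  42] [ 10 181 145]
```

View pics/topc.png

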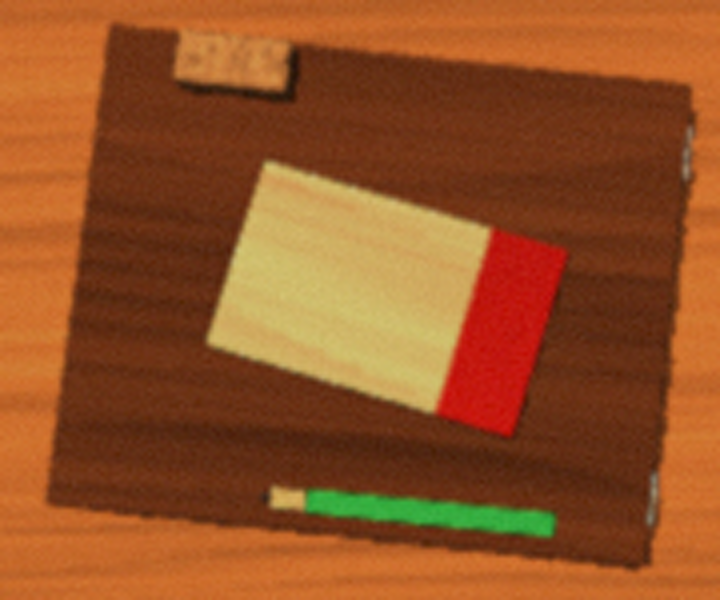

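View pics/scenec.png

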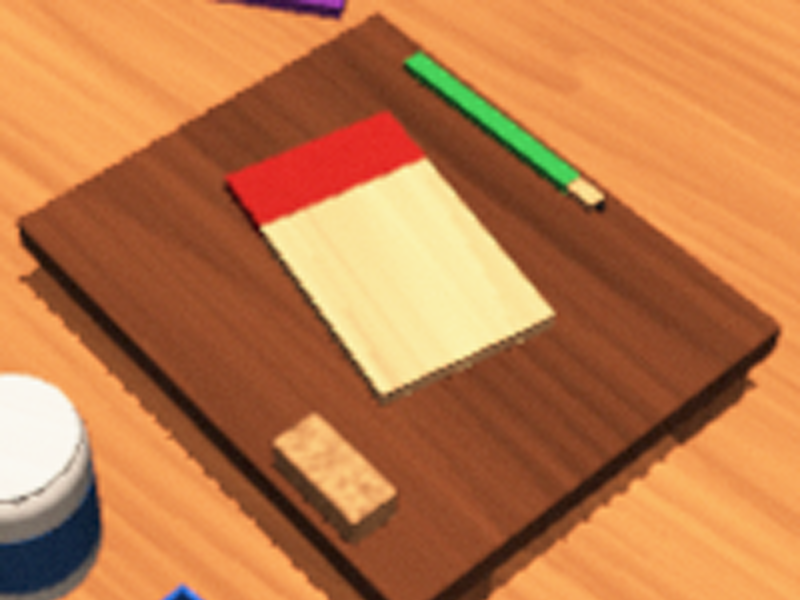

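The crop confirms the panel: plywood, with its red end toward the edge that has the steel plates. I'll fit both poses from the corners in both views.

```bash
cat >> h.py <<'E'
from scipy.optimize import least_squares
def corners(mask):
    "4 line-fit corners of the largest blob"
    c=quad(mask); r=cv2.boxPoints(cv2.minAreaRect(c)); q=cv2.approxPolyN(c,4,ensure_convex=True).reshape(-1,2).astype(float)
    L=[]
    for i in range(4):
        a,b=q[i],q[(i+1)%4]; e=(b-a)/np.linalg.norm(b-a); s=(c-a)@e; o=(c-a)@[-e[1],e[0]]
        k=(s>4)&(s<np.linalg.norm(b-a)-4)&(abs(o)<2.5)
        vx,vy,x,y=cv2.fitLine(c[k].astype(np.float32),cv2.DIST_HUBER,0,.01,.01).ravel(); n=np.array([-vy,vx])
        m=q.mean(0); sg=np.sign(n@(np.array([x,y])-m)); L.append((n,n@[x,y]+.5*sg))  # contour runs on pixel centres: half a pixel out
    return np.array([np.linalg.solve([L[i-1][0],L[i][0]],[L[i-1][1],L[i][1]]) for i in range(4)])
def masks(d):
    h=cv2.cvtColor(d["frame"],cv2.COLOR_RGB2HSV).astype(int); H,S,V=h[...,0],h[...,1],h[...,2]
    red=((H<5)|(H>175))&(S>170)&(V>130); ply=(H>14)&(H<30)&(S<175)&(V>150)
    return red,ply
def P(p,pts):
    c,s=np.cos(p[2]),np.sin(p[2]); pts=np.array(pts,float)
    return np.c_[p[0]+c*pts[:,0]-s*pts[:,1],p[1]+s*pts[:,0]+c*pts[:,1],pts[:,2]]
def fit(obs,p0):  # obs: list of (d, pts3, uv)
    r=least_squares(lambda p:np.concatenate([(proj(d,P(p,a))-uv).ravel() for d,a,uv in obs]),p0,loss='soft_l1',x_scale=[.01,.01,.02])
    return r.x,r.fun.reshape(-1,2)
E
python3 - <<'E'
from h import *
t=manip.get_image("top"); s=manip.get_image("scene")
ct=np.array([(110,25),(692,86),(648,567),(48,503)])/4-.375+[195,140]
cs=np.array([(380,15),(20,226),(778,330)])/4-.375+[225,200]
print(ray(t,ct,.06).round(4)); print(ray(s,cs,.06).round(4))
B=np.array([[.14,.17,.06],[.14,-.17,.06],[-.14,-.17,.06],[-.14,.17,.06]])
for nm,o in(("top",[(t,B,ct)]),("sc",[(s,B[[2,1,3]],cs)]),("both",[(t,B,ct),(s,B[[2,1,3]],cs)])):
    p,r=fit(o,[.5,.05,-.1]); print(nm,p.round(4),np.abs(r).max(1).round(1))
for n,d in(("top",t),("scene",s)):
    m,pl=masks(d)
    k=np.zeros_like(m); 
    if n=="top":k[170:255,240:345]=1
    else:k[222:302,275:370]=1
    for nm,a in(("red",m&k),("ply",pl&k)):
        c=corners(a); w=ray(d,c,.072); print(n,nm,c.round(1).tolist(),w[:,:2].round(4).tolist(),np.linalg.norm(np.roll(w,-1,0)-w,axis=1).round(4))
E
```

```text
[[ 0.7104  0.2439  0.06  ]
 [ 0.6662 -0.0915  0.06  ]
 [ 0.3908 -0.0578  0.06  ]
 [ 0.4346  0.2789  0.06  ]]
[[ 0.39   -0.0512  0.06  ]
 [ 0.6671 -0.0853  0.06  ]
 [ 0.4377  0.2816  0.06  ]]
top [ 0.5506  0.0933 -0.1274] [0.3 0.7 0.3 0.6]
sc [ 0.5514  0.0984 -0.1314] [0.2 1.1 2.1]
both [ 0.5508  0.0946 -0.1311] [0.6 0.5 1.  1.1 1.2 2.1 0.9]
top red [[336.6, 202.2], [322.4, 249.2], [303.9, 243.2], [318.4, 196.6]] [[0.5698, -0.0173], [0.4639, 0.0174], [0.4784, 0.0584], [0.5836, 0.0236]] [0.1115 0.0436 0.1108 0.0432]
top ply [[317.1, 196.4], [303.1, 243.0], [245.6, 225.6], [260.9, 179.5]] [[0.5841, 0.0265], [0.479, 0.0603], [0.5212, 0.1888], [0.6262, 0.1535]] [0.1104 0.1352 0.1107 0.1338]
scene red [[330.5, 238.7], [289.1, 256.0], [280.2, 243.6], [322.2, 226.8]] [[0.4767, 0.0583], [0.582, 0.0239], [0.5679, -0.0183], [0.4597, 0.0177]] [0.1108 0.0445 0.1141 0.0441]
scene ply [[364.2, 278.3], [319.8, 298.6], [289.4, 256.8], [331.5, 239.1]] [[0.5187, 0.1905], [0.6253, 0.1547], [0.5832, 0.0261], [0.476, 0.061]] [0.1124 0.1353 0.1127 0.1363]
```

```bash
python3 - <<'E'
from h import *
from scipy.spatial.transform import Rotation as Ro
s=manip.get_state(); R=Ro.from_quat(np.roll(s["ee_rot"],-1)).as_matrix()
print("tool y",R[:,1],"yaw of y deg",np.degrees(np.arctan2(R[1,1],R[0,1])))
y=np.array([.3155,.949]);line=np.array([.5306,.0420]);e=line+.135*y
print("panel x dir deg",np.degrees(np.arctan2(-y[0],y[1])),"end",e,"pre shift cm",(e+.034*y-s["position"][:2])*100, s["qpos"])
E
```

```text
tool y [ 3.90137017e-01  9.20756576e-01 -6.59813843e-04] yaw of y deg 67.03696946798453
panel x dir deg -18.389655726022294 end [0.5731925 0.170115 ] pre shift cm [ 35.96614094 -32.6887458 ] [ 1.04899785e+00  2.76177256e-01  1.50535330e+00 -1.72182983e-05
  1.36072472e+00 -1.21014372e-01]
```

```bash
python3 -m crank '{"grip":[0.6,0.6,0.6,0.6,0.6,0.6,0.6,0.6,0.6,0.6,0.6,0.6,0.6,0.6,0.6,0.6,0.6,0.6],"slide":[[36,-32.7,0],[36,-32.7,0],[36,-32.7,0],[36,-32.7,0],[36,-32.7,0],[36,-32.7,0],[36,-32.7,0],[36,-32.7,0],[36,-32.7,0],[36,-32.7,0],[36,-32.7,0],[36,-32.7,0],[36,-32.7,0],[36,-32.7,-4],[36,-32.7,-8],[36,-32.7,-12],[36,-32.7,-13],[36,-32.7,-13]],"roll":[-85.4,-85.4,-85.4,-85.4,-85.4,-85.4,-85.4,-85.4,-85.4,-85.4,-85.4,-85.4,-85.4,-85.4,-85.4,-85.4,-85.4,-85.4]}'; python3 - <<'E'
from h import *
a=[manip.get_image(n) for n in("wrist","scene")]
b=cv2.resize(a[1]["frame"][180:350,240:440],None,fx=2.8,fy=2.8)
c=np.zeros((480,560+0,3),np.uint8);c[:476,:560]=b[:476,:560]
cv2.imwrite("pics/w1.png",np.hstack([cv2.resize(a[0]["frame"],(400,300)),cv2.resize(c,(350,300))])[:,:,::-1])
E
```

```text
clock: 2.1
position: [0.5825, 0.2033, 0.1003]
ee_rot: [-0.414, -0.572, -0.415, 0.574]
contact_force: [0.2, 0.2, -0.2]
width: 0.0515
```

View pics/w1.png

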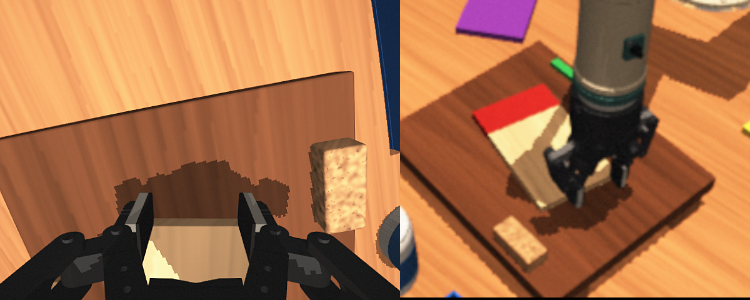

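The wrist view shows the shut-side fingertips above bare block just behind the panel's plain end (edge at about (195,220)), with the cork clear to the right at (338,185). Next I'll descend carefully.

```bash
python3 -m crank '{"grip":[0.6,0.6,0.6,0.6,0.6],"slide":[[0,0,-1.5],[0,0,-3],[0,0,-3.5],[0,0,-3.7],[0,0,-3.7]],"roll":[0,0,0,0,0]}'; python3 -m crank '{"grip":[0.6,0.6,0.6],"slide":[[0,0,-0.1],[0,0,-0.2],[0,0,-0.2]],"roll":[0,0,0]}';python3 -m crank '{"grip":[0.6,0.6,0.6],"slide":[[0,0,-0.1],[0,0,-0.2],[0,0,-0.2]],"roll":[0,0,0]}'
```

```text
clock: 2.7
position: [0.5852, 0.2027, 0.0656]
ee_rot: [0.414, 0.574, 0.414, -0.573]
contact_force: [-0.5, -0.2, -0.6]
width: 0.0511
clock: 3.0
position: [0.5845, 0.2025, 0.0626]
ee_rot: [0.414, 0.574, 0.414, -0.573]
contact_force: [0.7, 0.2, 0.0]
width: 0.0511
clock: 3.3
position: [0.5842, 0.2024, 0.0601]
ee_rot: [-0.414, -0.573, -0.414, 0.574]
contact_force: [0.2, 0.4, 0.1]
width: 0.0512
```

```bash
python3 -m crank '{"grip":[0.6,0.6,0.6],"slide":[[0,0,-0.1],[0,0,-0.2],[0,0,-0.2]],"roll":[0,0,0]}'; python3 - <<'E'
from h import *
s=manip.get_state();p=s["position"]; print(p)
y=np.array([.3155,.949]);x=np.array([.949,-.3155]);e=np.array([.5732,.1701]);d=p[:2]-e
print("behind end",d@y,"lateral",d@x)
w=manip.get_image("wrist");f=w["frame"].copy()
for z in(.06,.072):
  for q in(e-.055*x,e+.055*x): u=proj(w,[[*q,z]])[0];print(u);cv2.circle(f,tuple(int(k) for k in u),3,(0,255,0) if z>.07 else (0,0,255),1)
cv2.imwrite("pics/w2.png",f[:,:,::-1])
E
```

```text
clock: 3.6
position: [0.5842, 0.2024, 0.0581]
ee_rot: [-0.414, -0.573, -0.414, 0.574]
contact_force: [0.8, -0.2, -0.1]
width: 0.0513
[0.58422539 0.20242568 0.05811394]
behind end 0.03415557718841517 lateral 0.0002643460295850361
[178.75036343 402.62325589]
[448.97100244 403.05776847]
[169.17929523 422.78058554]
[458.64993614 423.2420469 ]
```

View pics/w2.png

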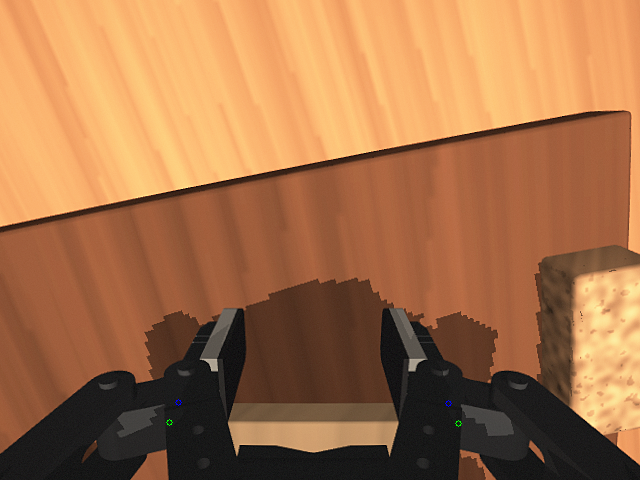

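The projected panel end, bottom at v≈403 and top at v≈421, lies right on the seen edge, so the pose and alignment are confirmed. The fingertips are clear of the block's top. Next comes the approach to contact.

```bash
python3 -m crank '{"grip":[0.6,0.6,0.6,0.6,0.6,0.6,0.6,0.6,0.6,0.6],"slide":[[-0.09,-0.28,0],[-0.19,-0.57,0],[-0.28,-0.85,0],[-0.38,-1.14,0],[-0.47,-1.42,0],[-0.57,-1.71,0],[-0.66,-1.99,0],[-0.73,-2.18,0],[-0.76,-2.28,0],[-0.76,-2.28,0]],"roll":[0,0,0,0,0,0,0,0,0,0]}'
```

```text
clock: 4.65
position: [0.5767, 0.1796, 0.0583]
ee_rot: [0.414, 0.573, 0.414, -0.573]
contact_force: [0.0, -0.1, 0.5]
width: 0.0514
```

```bash
python3 -m crank '{"grip":[0.6,0.6,0.6,0.6,0.6,0.6,0.6,0.6,0.6,0.6,0.6,0.6,0.6,0.6,0.6],"slide":[[-0.1,-0.31,0],[-0.19,-0.63,0],[-0.29,-0.94,0],[-0.38,-1.26,0],[-0.48,-1.57,0],[-0.57,-1.89,0],[-0.67,-2.2,0],[-0.75,-2.52,0],[-0.83,-2.84,0],[-0.91,-3.16,0],[-1,-3.47,0],[-1.08,-3.79,0],[-1.16,-4.11,0],[-1.24,-4.43,0],[-1.24,-4.43,0]],"roll":[0.4,0.8,1.2,1.6,2,2.4,2.8,3.2,3.6,4,4.4,4.8,5.2,5.5,5.5]}'; python3 - <<'E'
from h import *
d=manip.get_image("top"); cv2.imwrite("pics/t3.png",cv2.resize(d["frame"][140:290,195:385,::-1],None,fx=4,fy=4,interpolation=cv2.INTER_CUBIC))
E
```

```text
clock: 6.15
position: [0.5642, 0.1347, 0.0583]
ee_rot: [-0.441, -0.553, -0.441, 0.553]
contact_force: [-0.1, 0.2, 0.3]
width: 0.0511
```

View pics/t3.png

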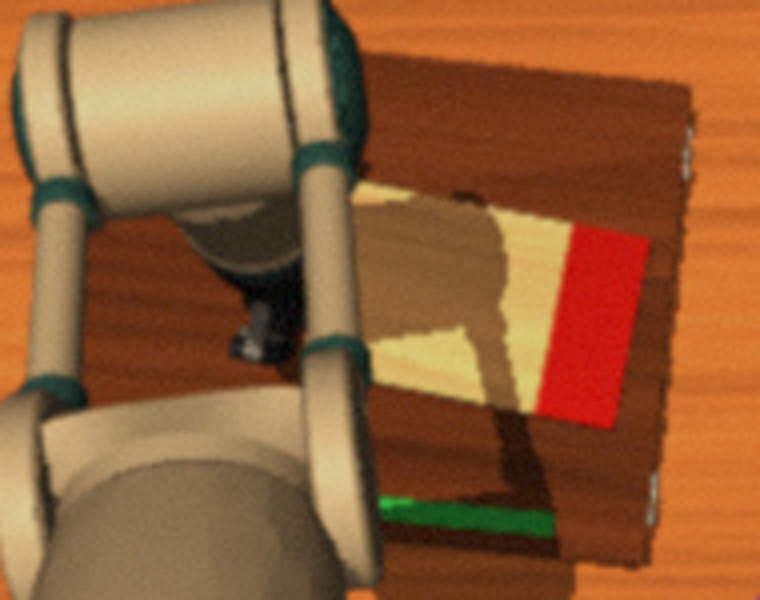

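The push is working: the red end, now at crop (595,325), has turned and moved toward the edge, and the pencil and cork haven't moved. I'll measure the red rectangle against the edge in block coordinates.

```bash
cat > m.py <<'E'
from h import *
import sys
YB=-.129; ET=np.array([.5287,-.0745])   # edge mid as seen by the top camera
def measure(edge=ET,cams=("top","scene")):
  for n in cams:
    d=manip.get_image(n); m,_=masks(d); k=np.zeros_like(m)
    if n=="top":k[150:285,290:420]=1
    else:k[190:300,230:380]=1
    a=m&k; c=corners(a); w=ray(d,c,.072)[:,:2]
    L=np.linalg.norm(np.roll(w,-1,0)-w,axis=1)
    yb=np.array([-np.sin(YB),np.cos(YB)]); o=w[np.argsort(w@yb)]; lo,hi=o[:2],o[2:]
    ang=[]
    for q in(lo,hi):
        q=q[np.argsort(q[:,0])]; v=q[1]-q[0]; ang.append(np.degrees(np.arctan2(v[1],v[0])))
    c_=w.mean(0); st=manip.get_state()["position"][:2]
    print(n,"sides",L.round(4),"yaw deg red end/line",np.round(ang,2),"block",np.degrees(YB).round(2))
    print("  along block y: centre-of-red + 22.5mm -> line to edge mm",((c_-edge)@yb*1000+22.5).round(1),"tcp to red centre",((st-c_)@yb*1000).round(1),"lateral",((c_-edge)@[yb[1],-yb[0]]*1000).round(1))
if __name__=="__main__": measure()
E
python3 m.py
```

```text
top sides [0.1118 0.0441 0.1105 0.0432] yaw deg red end/line [-12.59 -13.08] block -7.39
  along block y: centre-of-red + 22.5mm -> line to edge mm 65.5 tcp to red centre 169.3 lateral -8.1
scene sides [0.1115 0.044  0.1139 0.0449] yaw deg red end/line [-12.21 -12.68] block -7.39
  along block y: centre-of-red + 22.5mm -> line to edge mm 65.3 tcp to red centre 169.7 lateral -10.1
```

```bash
python3 -m crank '{"grip":[0.6,0.6,0.6,0.6,0.6,0.6,0.6,0.6,0.6,0.6,0.6,0.6,0.6,0.6,0.6],"slide":[[-0.07,-0.32,0],[-0.13,-0.64,0],[-0.2,-0.96,0],[-0.26,-1.29,0],[-0.33,-1.61,0],[-0.39,-1.93,0],[-0.46,-2.25,0],[-0.51,-2.57,0],[-0.56,-2.9,0],[-0.61,-3.22,0],[-0.66,-3.55,0],[-0.71,-3.87,0],[-0.76,-4.2,0],[-0.81,-4.52,0],[-0.81,-4.52,0]],"roll":[0.4,0.8,1.2,1.6,2,2.4,2.8,3.2,3.6,4,4.4,4.8,5.2,5.5,5.5]}'; python3 m.py;  python3 - <<'E'
from h import *
a=cv2.resize(manip.get_image("top")["frame"][150:290,290:390],None,fx=4,fy=4,interpolation=cv2.INTER_CUBIC)
b=cv2.resize(manip.get_image("scene")["frame"][190:330,225:325],None,fx=4,fy=4,interpolation=cv2.INTER_CUBIC)
cv2.imwrite("pics/t4.png",np.hstack([a,b])[:,:,::-1])
E
```

```text
clock: 7.8
position: [0.5562, 0.0896, 0.0584]
ee_rot: [-0.467, -0.531, -0.467, 0.531]
contact_force: [-0.9, -0.0, 0.1]
width: 0.0514
top sides [0.1082 0.043  0.113  0.0432] yaw deg red end/line [-7.27 -7.07] block -7.39
  along block y: centre-of-red + 22.5mm -> line to edge mm 19.2 tcp to red centre 169.8 lateral 5.8
scene sides [0.1078 0.0433 0.1128 0.0429] yaw deg red end/line [-7.46 -7.18] block -7.39
  along block y: centre-of-red + 22.5mm -> line to edge mm 19.1 tcp to red centre 170.0 lateral 4.4
```

View pics/t4.png

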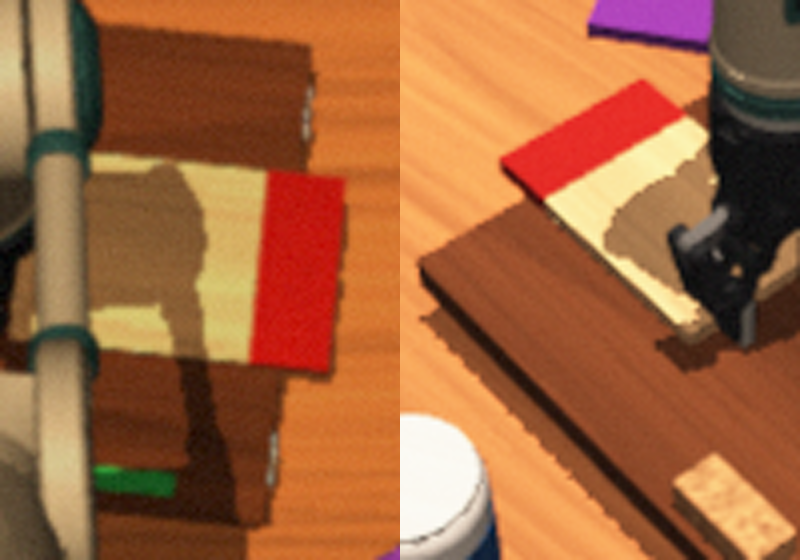

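The red end now overhangs by roughly 26 mm and is nearly square. Before the final push I'll fit the block edge to sub-pixel accuracy in both views.

```bash
cat > e.py <<'E'
from h import *
from scipy.ndimage import map_coordinates
def edge(n,plot=False):
    d=manip.get_image(n); V=cv2.cvtColor(d["frame"],cv2.COLOR_RGB2HSV)[...,2].astype(float)
    V=d["frame"].astype(float).sum(2)
    yaw=-.129; xb=np.array([np.cos(yaw),np.sin(yaw)]); yb=np.array([-xb[1],xb[0]]); E0=np.array([.5287,-.0735])
    pts=[];s=np.arange(-.022,.0221,.0005)
    for u in np.arange(-.134,.1341,.003):
        if -.064<u<.076: continue
        X=E0+u*xb+s[:,None]*yb; uv=proj(d,np.c_[X,np.full(len(s),.06)])
        pr=map_coordinates(V,[uv[:,1],uv[:,0]],order=1)
        o,i=np.median(pr[:16]),np.median(pr[-16:])
        if o-i<80: continue
        th=(o+i)/2; k=np.where((pr[:-1]>th)&(pr[1:]<=th))[0]
        if len(k)==1: j=k[0]; pts.append((u,s[j]+(pr[j]-th)/(pr[j]-pr[j+1])*.0005))
    pts=np.array(pts)
    r=least_squares(lambda q:pts[:,1]-q[0]-q[1]*pts[:,0],[0,0],loss='cauchy',f_scale=.0007)
    res=pts[:,1]-r.x[0]-r.x[1]*pts[:,0]
    print(n,len(pts),"offset mm",(r.x[0]*1000).round(2),"yaw deg",np.degrees(yaw+r.x[1]).round(2),"median res mm",(np.median(abs(res))*1000).round(2))
    print((pts*1000).round(1).tolist())
edge("top");edge("scene")
E
python3 e.py
```

```text
top 37 offset mm -1.75 yaw deg -6.71 median res mm 1.27
[[-134.0, -2.9], [-131.0, -2.6], [-128.0, -2.4], [-125.0, -2.4], [-122.0, -3.4], [-119.0, -3.7], [-116.0, -4.2], [-98.0, 0.7], [-95.0, 1.2], [-92.0, 1.1], [-89.0, 1.3], [-86.0, -1.4], [-83.0, -2.8], [-80.0, -3.4], [-77.0, -4.4], [-74.0, -4.2], [-71.0, -4.0], [-68.0, -3.8], [-65.0, -3.7], [76.0, -5.6], [79.0, -5.6], [82.0, -5.9], [91.0, 1.3], [94.0, 0.3], [97.0, 1.1], [100.0, 1.2], [103.0, -0.0], [106.0, -0.5], [109.0, -0.2], [112.0, 0.3], [115.0, -4.3], [118.0, -4.5], [121.0, -4.3], [124.0, -3.5], [127.0, -1.0], [130.0, -0.7], [133.0, -0.2]]
scene 32 offset mm 1.54 yaw deg -7.88 median res mm 0.43
[[-98.0, -14.4], [-95.0, -11.3], [-92.0, -8.1], [-89.0, -5.5], [-86.0, -2.9], [-83.0, -0.3], [-80.0, 2.3], [-77.0, 2.6], [-74.0, 3.6], [-71.0, 2.2], [-68.0, 2.1], [-65.0, 0.9], [76.0, 0.4], [79.0, 1.1], [82.0, 0.9], [85.0, 1.1], [88.0, 0.9], [91.0, 0.8], [94.0, -0.1], [97.0, 0.5], [100.0, 0.5], [103.0, 0.6], [106.0, 1.1], [109.0, 0.3], [112.0, 0.7], [115.0, -0.1], [118.0, 1.0], [121.0, 1.7], [124.0, 1.0], [127.0, 0.9], [130.0, 0.1], [133.0, -0.2]]
```

Those fits are confused by the shadow and steel plates in the coarse top view (about 4 mm ambiguity). I'll push part of the way, back off and look at the edge closely with the wrist camera.

```bash
python3 -m crank '{"grip":[0.6,0.6,0.6,0.6,0.6,0.6,0.6,0.6,0.6,0.6,0.6,0.6,0.6],"slide":[[-0.04,-0.3,0],[-0.08,-0.6,0],[-0.12,-0.9,0],[-0.16,-1.2,0],[-0.16,-1.2,0],[0,0,0],[0.2,1.5,0],[0.2,1.5,4],[0.2,1.5,8],[0.2,1.5,12],[0.2,1.5,16],[0.2,1.5,16],[0.2,1.5,16]],"roll":[0,0,0,0,0,0,0,0,0,0,0,0,0]}'; python3 - <<'E'
from h import *
w=manip.get_image("wrist");R=np.array(w["R"]);C=-R.T@w["t"];p=manip.get_state()["position"]
print(p,C,C-p,"axis",R[2],"K",w["K"][0],w["distortion"])
print("centre hits block top at",ray(w,[(320,150),(320,240),(320,330)],.06))
E
```

```text
clock: 9.4
position: [0.5586, 0.1064, 0.2193]
ee_rot: [0.468, 0.532, 0.467, -0.53]
contact_force: [0.5, 0.9, 0.3]
width: 0.0511
[0.55766068 0.10611318 0.21775354] [0.56693091 0.18007979 0.36156841] [0.00927023 0.0739666  0.14381486] axis [-0.03490972 -0.28883662 -0.95674172] K [412.50810701   0.         312.749987  ] [-0.0495479  0.         0.         0.         0.       ]
centre hits block top at [[0.57037902 0.16173234 0.06      ]
 [0.56229314 0.09547943 0.06      ]
 [0.55310433 0.01995844 0.06      ]]
```

```bash
python3 -m crank '{"grip":[0.6,0.6,0.6,0.6,0.6,0.6,0.6,0.6,0.6],"slide":[[-3,-26,0],[-3,-26,0],[-3,-26,0],[-3,-26,0],[-3,-26,0],[-3,-26,0],[-3,-26,0],[-3,-26,0],[-3,-26,0]],"roll":[0,0,0,0,0,0,0,0,0]}'; python3 m.py; python3 - <<'E'
from h import *
w=manip.get_image("wrist"); f=w["frame"].copy(); np.savez("w5.npz",**{k:np.array(v) for k,v in w.items()})
cv2.imwrite("pics/w5.png",f[:,:,::-1])
E
```

```text
clock: 10.35
position: [0.5282, -0.1528, 0.2177]
ee_rot: [0.467, 0.531, 0.468, -0.531]
contact_force: [-0.0, -0.4, 0.0]
width: 0.0512
top sides [0.1093 0.0426 0.1098 0.0431] yaw deg red end/line [-7.29 -7.05] block -7.39
  along block y: centre-of-red + 22.5mm -> line to edge mm 7.3 tcp to red centre -62.5 lateral 5.3
scene sides [0.1085 0.0439 0.1146 0.043 ] yaw deg red end/line [-7.99 -7.51] block -7.39
  along block y: centre-of-red + 22.5mm -> line to edge mm 6.9 tcp to red centre -62.4 lateral 3.6
```

View pics/w5.png

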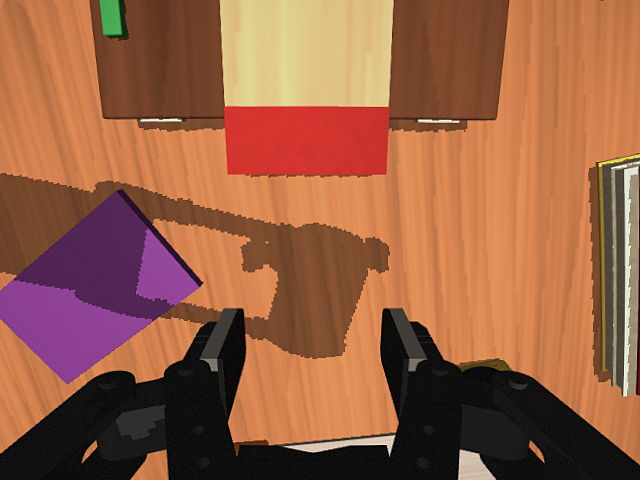

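The wrist view is clear: the edge runs from (104,117) to (497,119), the plates sit just below it, and the red line is at v≈106, parallel to the edge and still inside it. I'll take sub-pixel values.

```bash
cat > w.py <<'E'
from h import *
def go(w,e0,l0,cols_e,cols_l):
    f=w["frame"].astype(float); G=f.sum(2); gm=f[...,1]
    for c in (cols_e[0],cols_e[-1]): print("prof",c,G[e0-5:e0+9,c].astype(int))
    def sub(I,cols,v0,r,th=None):
        P=[]
        for c in cols:
            g=np.abs(np.gradient(I[:,c]))[v0-r:v0+r+1]; k=g.argmax()
            k=min(max(k,1),2*r-1); a,b,d=g[k-1:k+2]; P.append((c,v0-r+k+(.5*(a-d)/(a-2*b+d) if a-2*b+d else 0)))
        return np.array(P)
    pl=sub(gm,cols_l,l0,5); pe=sub(G,cols_e,e0,4)
    out=[]
    for P_,z in((pl,.072),(pe,.06)):
        vx,vy,x,y=cv2.fitLine(P_.astype(np.float32),cv2.DIST_HUBER,0,.01,.01).ravel()
        uv=[(x+s*vx,y+s*vy) for s in(-60,60)]; X=ray(w,uv,z)[:,:2]; out.append(X)
        v=X[1]-X[0]; print("z",z,"px",np.round(uv,2).tolist(),"world",X.round(4).tolist(),"yaw",np.degrees(np.arctan2(v[1],v[0])).round(2))
    v=out[1][1]-out[1][0]; v/=np.linalg.norm(v); n=np.array([-v[1],v[0]])
    print("line ends inside edge mm (own x +-?)",((out[0]-out[1][0])@n*1000).round(2),"n",n.round(4))
E
python3 - <<'E'
from w import *
w=dict(np.load("w5.npz"))
go(w,118,107,list(range(108,134))+list(range(192,220))+list(range(396,412))+list(range(470,494)),range(232,384))
E
```

```text
prof 108 [234 241 235 212 178  96 354 442 418 422 416 418 415 410]
prof 493 [229 237 234 238 231 193 105 329 460 440 438 436 434 441]
z 0.072 px [[262.5, 105.94000244140625], [382.5, 106.23999786376953]] world [[0.505, -0.0635], [0.5843, -0.0736]] yaw -7.26
z 0.06 px [[226.39999389648438, 119.01000213623047], [346.3999938964844, 119.41999816894531]] world [[0.4773, -0.0682], [0.5604, -0.0791]] yaw -7.48
line ends inside edge mm (own x +-?) [8.25 8.54] n [0.1301 0.9915]
```

The line is about 7.5–8 mm inside the edge, and square to within 0.2°. The top and scene views give 7.3 and 6.9 mm. I'll push another 7.5 mm along the edge normal, then return to look.

```bash
python3 -m crank '{"grip":[0.6,0.6,0.6,0.6,0.6,0.6,0.6,0.6,0.6,0.6,0.6,0.6,0.6,0.6],"slide":[[3,26,0],[3,26,0],[3,26,0],[3,26,0],[3,26,0],[3,26,0],[3,26,0],[3,26,-4],[3,26,-8],[3,26,-12],[3,26,-15],[3,26,-16],[3,26,-16],[3,26,-16]],"roll":[0,0,0,0,0,0,0,0,0,0,0,0,0,0]}'; python3 -m crank '{"grip":[0.6,0.6,0.6,0.6,0.6,0.6,0.6,0.6,0.6,0.6,0.6,0.6,0.6],"slide":[[-0.07,-0.5,0],[-0.13,-1,0],[-0.2,-1.5,0],[-0.26,-2,0],[-0.32,-2.4,0],[-0.36,-2.7,0],[-0.38,-2.9,0],[-0.41,-3.1,0],[-0.44,-3.3,0],[-0.46,-3.44,0],[-0.46,-3.44,0],[-0.46,-3.44,0],[-0.46,-3.44,0]],"roll":[0,0,0,0,0,0,0,0,0,0,0,0,0]}'; python3 m.py
```

```text
clock: 11.9
position: [0.559, 0.104, 0.0592]
ee_rot: [0.467, 0.532, 0.466, -0.531]
contact_force: [-0.4, -0.0, 0.2]
width: 0.0519
clock: 13.2
position: [0.5536, 0.0707, 0.0583]
ee_rot: [-0.467, -0.531, -0.467, 0.531]
contact_force: [-0.2, -0.7, -0.0]
width: 0.051
top sides [0.1107 0.0427 0.1096 0.0429] yaw deg red end/line [-7.04 -6.96] block -7.39
  along block y: centre-of-red + 22.5mm -> line to edge mm 0.3 tcp to red centre 169.4 lateral 5.1
scene sides [0.1103 0.043  0.1123 0.0433] yaw deg red end/line [-7.21 -7.44] block -7.39
  along block y: centre-of-red + 22.5mm -> line to edge mm 0.0 tcp to red centre 169.7 lateral 4.2
```

Back off, rise and look again from the same viewpoint.

```bash
python3 -m crank '{"grip":[0.6,0.6,0.6,0.6,0.6,0.6,0.6,0.6,0.6,0.6,0.6,0.6,0.6,0.6,0.6,0.6],"slide":[[0.2,1.5,0],[0.46,3.44,0],[0.46,3.44,4],[0.46,3.44,8],[0.46,3.44,12],[0.46,3.44,16],[-2.54,-22.56,16],[-2.54,-22.56,16],[-2.54,-22.56,16],[-2.54,-22.56,16],[-2.54,-22.56,16],[-2.54,-22.56,16],[-2.54,-22.56,16],[-2.54,-22.56,16],[-2.54,-22.56,16],[-2.54,-22.56,16]],"roll":[0,0,0,0,0,0,0,0,0,0,0,0,0,0,0,0]}'; python3 - <<'E'
from w import *
w=manip.get_image("wrist"); cv2.imwrite("pics/w6.png",cv2.resize(w["frame"][60:200,80:520,::-1],None,fx=1.8,fy=1.8,interpolation=cv2.INTER_CUBIC))
go(w,118,117,list(range(108,134))+list(range(192,220))+list(range(396,412))+list(range(470,494)),range(232,384))
E
python3 m.py
```

```text
clock: 14.9
position: [0.5285, -0.153, 0.2184]
ee_rot: [0.467, 0.531, 0.468, -0.53]
contact_force: [0.6, -0.4, -0.2]
width: 0.0508
prof 108 [243 242 247 222 169 105 348 445 412 418 414 411 413 410]
prof 493 [237 231 234 230 228 191 158 349 459 443 441 430 439 437]
z 0.072 px [[245.60000610351562, 116.81999969482422], [365.6000061035156, 117.0199966430664]] world [[0.4929, -0.0689], [0.5726, -0.0791]] yaw -7.29
z 0.06 px [[226.39999389648438, 119.05999755859375], [346.3999938964844, 119.44999694824219]] world [[0.4774, -0.0682], [0.5606, -0.0791]] yaw -7.46
line ends inside edge mm (own x +-?) [1.31 1.54] n [0.1298 0.9915]
top sides [0.1051 0.0435 0.1136 0.0431] yaw deg red end/line [-7.66 -7.14] block -7.39
  along block y: centre-of-red + 22.5mm -> line to edge mm 0.3 tcp to red centre -56.2 lateral 5.5
scene sides [0.1125 0.0441 0.1116 0.0435] yaw deg red end/line [-7.64 -7.27] block -7.39
  along block y: centre-of-red + 22.5mm -> line to edge mm -0.1 tcp to red centre -56.0 lateral 3.8
```

View pics/w6.png

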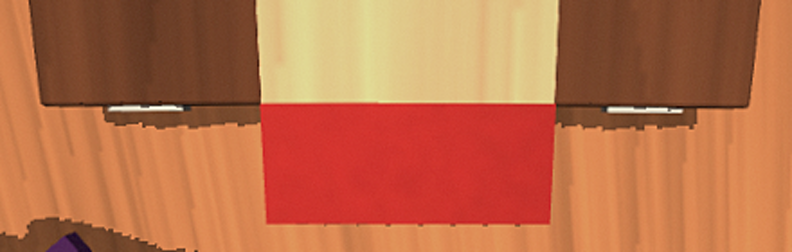

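The line lies on the edge, at crop v≈102 for both, and the panel is square and flat. The hand is clear, 0.22 m up and touching nothing. I'll hand in.

```bash
python3 -c "
from rig import manip
print(manip.sign_off(), manip.get_state()['clock'])"
```

```text
the job is handed in; nothing more can be done
the job is handed in; nothing more can be done
```

I pushed the panel at its plain end with two spread fingertips, first in a gentle curve that turned it square. Two straight pushes then brought the red line to the sawing edge. I moved the hand clear and handed the job in at about 15 s of the 38 s allowed.

- **Line position:** the close wrist view puts the red line 1.3–1.5 mm inside the edge. That is probably under 1 mm, because the fit picked up the dark lower rim of the edge. The top and scene views disagree slightly, at +0.3 mm and -0.1 mm.
- **Squareness:** the red line is turned -7.3° and the edge -7.5°, so it is square to about 0.2°.
- **Forces:** readings at the end of each move stayed at 1 N or below. I never saw the panel lifted or tipped.
- **Other things:** the cork and pencil looked unmoved in the views where they were visible. I did not measure the other objects again at the end, but the hand never came near them.
- **Failed check:** my automatic fit of the block edge from the top camera was off by about 4 mm because of shadow and the steel plates. I went by the wrist view instead.

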